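# Uncover the gas filter

### The arm

A 6-joint arm with a two-finger parallel gripper is mounted at the origin on a cart in front of the work surface, level with it; the furniture and walls round the work are solid. World frame = base frame: x ahead of the robot, y to its left, z up, the work surface at z = 0. Lengths are in mm, angles in rad, forces in N, time in s.
With the tool pointing down it reaches from about 325 to 1000 mm from the base axis. Payload 5.1 kg.
Tool frame: the origin (TCP) lies at the very end of the fingers, on their centre line; the grasp point (between the pads) lies bot.pinch_z behind it (bot.pinch_z is the distance from the TCP to the grasp point, in mm); z points along the fingers, x is the direction in which the jaws open and shut, and the axes are right-handed (so a half turn about z gives the same grasp; the last joint's range is limited). The gripper opens to 85 mm and grips with 20 to 120 N. Pads are 22 mm wide; open, the fingers measure 114 mm over their backs; the gripper's body (76 mm by 85 mm) begins 54 mm behind the grasp point. The pads swing forward as they close: fully open they stand 13 mm farther back than shut.
Start: joints at [-1.188, 0.124, 1.65, -0, 1.367, -0.083], TCP at [291.907, -580.754, 231.322] pointing down, gripper open.
Joint ranges: [-2.61, 2.61], [-1.02, 2.33], [0.03, 2.71], [-1.35, 4.49], [0.32, 2.68], [-2.91, 2.91]. Speed limits (rad/s): [2.57, 2.57, 3.14, 3.14, 3.14, 3.14].

### API

Orientations are given as [roll, pitch, yaw] about the fixed x, y, z axes, in that order (R = Rz(yaw) Ry(pitch) Rx(roll)).
In Python, from cell import bot, imaging, order gives the robot as it stands.
- The arm moves only by the shell command python3 -m pendant 'ROWS' [OPENING] [FORCE]. ROWS is JSON, a list of rows, each a list of 6 numbers: the shift along the world's x, y, z in mm, then the turn, a rotation vector about the world's x, y, z in rad. In form: [[tx, ty, tz, wx, wy, wz], ...]. A call has exactly 8 rows; each row is the pose to reach, as a shift and turn from the pose commanded when the call began; what a row does not reach only later rows make up. A row lasts 1/12 s, in which the tool goes at most 41.7 mm and 7.16 degrees, less where a joint would pass 70% of its speed; a pose out of reach is approached as far as the arm can. A call with a gripper value outside its range is refused whole. OPENING is the opening, from -1 (shut) to 1 (fully open), set as the call begins (- or left out, the last holds). The fingers move at their own pace and stop on an object; FORCE is the grip in N (left out, the last holds). Time passes only in rows, so rows that repeat a pose let the fingers close, or fill a call up. It gives the time, the measured TCP pose, the force and the opening at its end, in the units of the state.
- bot.get_obs(): the state, without advancing time (a new reading comes with each control period).
- imaging.snapshot(name): name is "scene" or "top" or "wrist"; returns a dict with "pixels" (480x640x3 uint8, blue, green, red), "z_map" (480x640 float32, mm along the optical axis (not along the pixel's ray), 0 where there is no reading), "camera_matrix" (3x3 intrinsics, pixels), "rvec" (rotation vector, rad) and "tvec" (3), from world to camera coordinates, as OpenCV has them; the wrist camera has in their place "hand_eye" (4x4, takes a point from camera to tool coordinates, whose origin is the TCP and whose axes are the tool frame's). Camera axes: x right, y down, z forward; pixel columns grow to the right and rows downward; lengths in mm; the calibration is good to about 2 mm. A picture is of the moment at which its call begins: read the wrist's pose just before it.
- order.finish_job(): hands the job in, once; it reports no verdict.
The state is a dict: "t": time; "joints": joint angles; "qd": joint speeds; "tau": joint torques, N m; "ee_pos": TCP position; "orientation": TCP orientation; "force": force on the tool from outside, world axes, zero at the start; "torque": the same for the moment, N m; "opening": finger opening in mm.
Only numpy, scipy, OpenCV 4.12 (cv2) and the standard library are available. Lean on these libraries where they do the work, as an engineer would, in place of code of your own. Each camera call takes 0.05 s, during which the arm holds its last target.

### The job

Open the white gas filter box: press its orange snap tab fully in so that the blue cover springs loose, let the tab go, then push the cover by its rib off the filter, along its guides, until it stops against the end of the ledge. Only press and push: do not lift the cover, and leave the small things standing around the box where they are.

Things in the scene. Friction and masses are not known exactly. Their poses are not given: they have to be found in the camera images.
- filter_box: White filter box, fixed to the worktop, 104 (x) x 226 (y) x 43 mm high; the tab's bracket reaches to x = -82 mm. Origin: on the worktop under its middle; z up; +y is the way the cover slides; the tab is on the -x side. -y half: seat with the filter, under the cover. +y half: open ledge to park the cover. Seat and ledge are one level floor 30 mm up, with guide rails at x = +/-40 to 50 mm.
- end_stop (a point): Foot of the end stop of the ledge, on its floor, 98 mm to +y of the box's middle. The cover's leading edge comes to rest against it. The stop, the end wall on the seat side (y = -97 mm) and the grey lips that hold the cover down (inner edges at x = +/-34.5 mm, from y = -97 to +20 mm) are all 43 mm high above the worktop.
- cover: Loose blue plate, 76 (x) x 88 (y) x 8 mm, about 0.1 kg, rib across its top. Origin: centre of its underside; axes as the box's. In the box's frame: shut at y = -52 mm; the tab pressed, a spring shoves it to y = -44 mm, over the tab's catch, and it can then be pushed on to +y with 2 to 8 N; at the end stop y = +54 mm. From y = +43 mm the catch springs up behind it. Until pressed the catch bars its way.
- rib (a point): Middle of the cover's rib, 18 mm above the cover's underside. The rib is 44 (x) x 12 (y) mm and 18 mm tall above the 8 mm plate, so its top is 8 mm above this point and the plate's top 10 mm below it. Its faces lie 6 mm to either side along y; push the -y face towards +y.
- tab_top (a point): Centre of the top face of the orange snap tab, 26 (x) x 28 (y) mm, 52 mm above the worktop, 9 mm higher than the box's lips; at x = -69, y = -5 mm in the box's frame. It is pressed straight down.
- snap_tab (a joint): How far the snap tab is pressed down, m: 0 at rest, 0.007 against its stop. The cover is released at about 0.005. Spring of 1.5 to 2.6 N, and about 3 N of friction while the catch holds the cover. Let go, it rises until its catch touches the cover's underside (about 0.003 to 0.006), and returns to 0 when the cover has gone past.
- vial_1: Bystander: small standing screw-cap vial with a yellow cap, 13 mm across, 48 high; origin at the centre of its underside.
- vial_2: Bystander: small standing screw-cap vial with a green cap, 13 mm across, 48 high; origin at the centre of its underside.
- battery_aa: Bystander: standing red AA battery, 15 mm across, 50 high; origin at the centre of its underside.
- objective_case: Bystander: black round screw-top case, 43 mm across, 66 high; origin at the centre of its underside.
- dish_b: Bystander: small clear round dish, 40 mm across, 14 high; origin at the centre of its underside.
- usb_stick: Bystander: blue USB stick lying flat, 18x53x8 mm; origin at the centre of its underside.

How it is judged:
By the outcome, as a careful person would: the job done as asked, in the order asked, and still so for the second after the job is handed in, with the robot touching nothing.
It also fails if it takes over 42 s, if anything falls off the work surface, if the arm or the gripper's body presses on something with over 40 N, if the wrist force passes 120 N, or if a joint passes its speed limit or range.

## Working session

There is one attempt and no reset: what is moved stays moved. The work goes in short steps, Python scripts to look and compute and a shell command to move; the robot and the scene stay as the last step left them, time stands still between calls to the robot, and variables do not carry over. Pictures are saved under pics/ and viewed, and the job is handed in when it is done.

```bash
ls; mkdir -p pics; python3 - <<'E'
from cell import bot, imaging
import cv2,numpy as np,pickle
o=bot.get_obs();print(o,bot.pinch_z)
d={}
for n in("scene","top","wrist"):
    s=imaging.snapshot(n);d[n]=s;cv2.imwrite(f"pics/{n}0.png",s["pixels"])
    print(n,[ (k,np.round(s[k],3).tolist()) for k in s if k not in("pixels","z_map")])
pickle.dump((o,d),open("s0.pkl","wb"))
E
```

```text
pics
{'t': 0.0, 'joints': array([-1.18760219e+00,  1.24497743e-01,  1.65172258e+00, -4.49958588e-06,
        1.36748530e+00, -8.25938820e-02]), 'qd': array([ 0.00023394, -0.00042578, -0.00014517, -0.00101652, -0.00025225,
        0.00024125]), 'tau': array([ 1.03295595e-03, -4.23608208e+01, -3.65446687e+01,  9.27493465e-05,
        6.95198061e-03, -2.51570907e-05]), 'ee_pos': array([ 291.67326766, -580.18108035,  230.02906424]), 'orientation': array([-3.14142272e+00,  2.10613493e-03, -1.10500722e+00]), 'force': array([-0.94773296, -0.76990524, -0.04458247]), 'torque': array([-0.03466259, -0.01119245,  0.01481893]), 'opening': 85.20160270159359} 18.700000000000003
scene [('camera_matrix', [[513.833, 0.0, 316.651], [0.0, 513.833, 238.728], [0.0, 0.0, 1.0]]), ('rvec', [0.95, -2.535, 1.033]), ('tvec', [449.804, 261.739, 687.946])]
top [('camera_matrix', [[599.071, 0.0, 321.512], [0.0, 599.071, 244.316], [0.0, 0.0, 1.0]]), ('rvec', [2.135, -2.095, 0.198]), ('tvec', [64.048, 553.736, 818.688])]
wrist [('camera_matrix', [[341.816, 0.0, 321.893], [0.0, 341.816, 240.444], [0.0, 0.0, 1.0]]), ('hand_eye', [[1.0, 0.0, -0.0, 0.18], [-0.0, 0.953, 0.302, -78.156], [0.0, -0.302, 0.953, -142.118], [0.0, 0.0, 0.0, 1.0]])]
```

View pics/scene0.png

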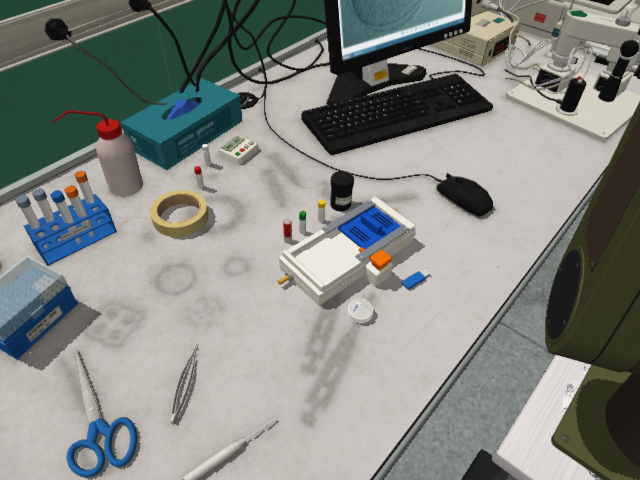

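View pics/top0.png

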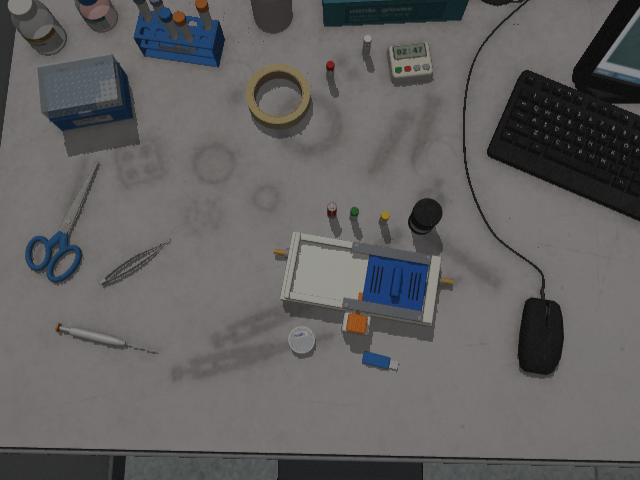

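View pics/wrist0.png

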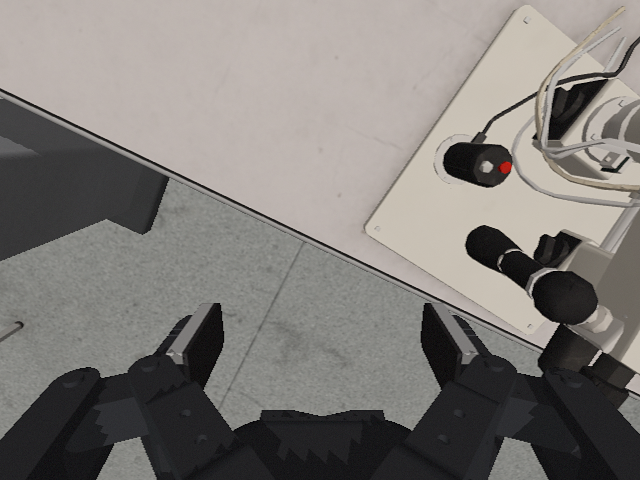

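The scene view shows the box near (350,250), its orange tab near (381,259), cover and rib near (371,228). In the top view the tab is near (356,323) and the rib near (397,281). I'll zoom in.

```bash
cat > h.py <<'E'
import cv2,numpy as np
def cam(s):
    R=cv2.Rodrigues(np.array(s["rvec"],float))[0];return s["camera_matrix"],R,np.array(s["tvec"],float).ravel()
def ray(s,uv):
    K,R,t=cam(s);d=np.linalg.inv(K)@np.array([uv[0],uv[1],1.]);return -R.T@t,R.T@d
def onz(s,uv,z):
    c,d=ray(s,uv);return c+d*(z-c[2])/d[2]
def tri(s1,u1,s2,u2):
    A=[];b=[]
    c1,d1=ray(s1,u1);c2,d2=ray(s2,u2)
    M=np.stack([d1,-d2],1);k=np.linalg.lstsq(M,c2-c1,rcond=None)[0]
    p,q=c1+d1*k[0],c2+d2*k[1];return (p+q)/2,np.linalg.norm(p-q)
def proj(s,p):
    K,R,t=cam(s);q=K@(R@np.asarray(p,float)+t);return q[:2]/q[2]
E
python3 - <<'E'
import pickle,cv2,numpy as np
from h import *
o,d=pickle.load(open("s0.pkl","rb"))
for n,(x,y,w,h),k in(("top",(265,190,200,190),4),("scene",(265,160,200,170),4)):
    c=d[n]["pixels"][y:y+h,x:x+w];c=cv2.resize(c,None,fx=3.0,fy=3.0,interpolation=cv2.INTER_CUBIC)
    cv2.imwrite(f"pics/{n}_z.png",c)
def m(n,lo,hi,box):
    s=d[n];x,y,w,h=box;hsv=cv2.cvtColor(s["pixels"],cv2.COLOR_BGR2HSV)
    mk=cv2.inRange(hsv,lo,hi);z=np.zeros_like(mk);z[y:y+h,x:x+w]=mk[y:y+h,x:x+w]
    cs,_=cv2.findContours(z,cv2.RETR_EXTERNAL,cv2.CHAIN_APPROX_NONE)
    for c in cs:
        if cv2.contourArea(c)>12: print(n,cv2.contourArea(c),[cv2.minAreaRect(c)], onz(s,cv2.minAreaRect(c)[0],45).round(1))
for n,b in(("top",(265,190,200,190)),("scene",(265,160,200,170))):
    print("orange");m(n,(5,150,100),(18,255,255),b)
    print("blue");m(n,(105,120,60),(125,255,255),b)
E
```

```text
orange
top 302.5 [((356.5946044921875, 322.4324645996094), (19.070281982421875, 18.741485595703125), 9.462322235107422)] [440.9  22.   45. ]
top 18.0 [((360.0, 296.0), (6.0, 4.0), 90.0)] [479.   17.4  45. ]
blue
top 279.5 [((375.85296630859375, 359.5882263183594), (26.678918838500977, 11.884244918823242), 14.03624439239502)] [389.   -5.7  45. ]
top 2690.0 [((395.0807189941406, 282.5357666015625), (60.483436584472656, 46.69047927856445), 9.865806579589844)] [499.6 -33.4  45. ]
orange
scene 253.5 [((380.2691955566406, 258.6538391113281), (16.91835594177246, 19.691858291625977), 56.3099365234375)] [438.4  22.2  45. ]
blue
scene 193.0 [((413.04412841796875, 280.07354736328125), (10.461413383483887, 21.951820373535156), 59.03623962402344)] [373.3  24.6  45. ]
scene 1354.0 [((368.55364990234375, 226.5829315185547), (33.187713623046875, 52.84353256225586), 57.094757080078125)] [497.1 -24.9  45. ]
```

View pics/top_z.png

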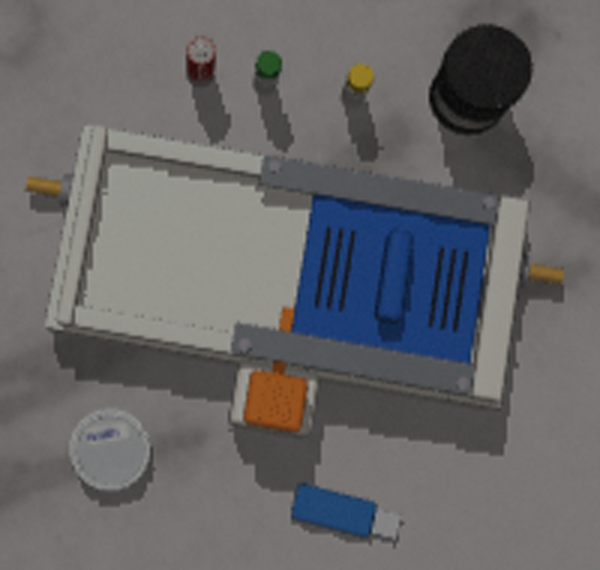

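View pics/scene_z.png

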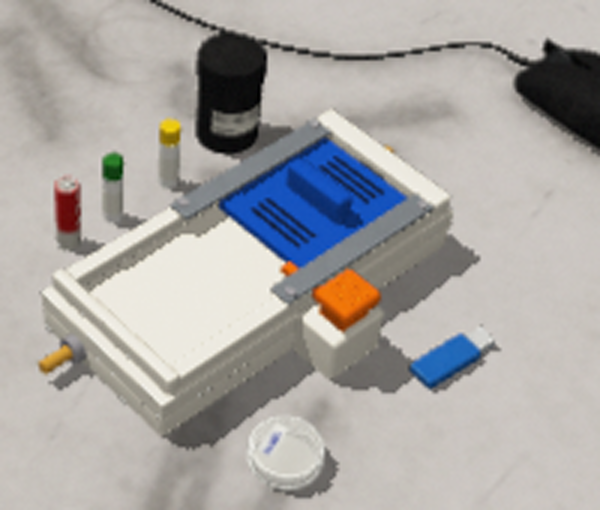

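```bash
python3 - <<'E'
import pickle
from h import *
o,d=pickle.load(open("s0.pkl","rb"))
T,S=d["top"],d["scene"]
zt=lambda u:((u[0]+.5)/3-.5+265,(u[1]+.5)/3-.5+190)
zs=lambda u:((u[0]+.5)/3-.5+265,(u[1]+.5)/3-.5+160)
P={"tab":((276,399),(347,294)),"farlipL_outer":((264,156),(177,207)),
"nearlipL_in":((237,324),(272,290)),
"ribtop_far":((400,231),(291,168)),"ribtop_near":((389,313),(345,208)),
"stopcornFar":((90,127),(44,291)),"stopcornNear":((50,326),(163,430)),
"wallcornFar":((526,200),(330,111)),"wallcornNear":((500,402),(450,207)),
"batt":((201,46),(66,184)),"green":((269,61),(112,160)),"yel":((361,74),(170,128)),"case":((488,65),(232,50)),"dish":((111,446),(287,444))}
for k,(a,b) in P.items():
    p,e=tri(T,zt(a),S,zs(b));print(k,p.round(1),round(e,1), "top@43",onz(T,zt(a),43)[:2].round(1),"sc@43",onz(S,zs(b),43)[:2].round(1))
E
```

```text
tab [439.8  21.6  46.1] 1.6 top@43 [440.7  21.8] sc@43 [440.4  18.8]
farlipL_outer [557.9  27.2  39.3] 5.3 top@43 [559.5  28.7] sc@43 [553.   29.2]
nearlipL_in [476.1  40.4  38.2] 1.8 top@43 [476.4  40.9] sc@43 [472.9  43.7]
ribtop_far [522.5 -37.9  45.9] 0.8 top@43 [523.3 -38. ] sc@43 [523.8 -40.6]
ribtop_near [481.4 -33.2  43.9] 3.5 top@43 [483.1 -32.5] sc@43 [480.3 -34.7]
stopcornFar [576.5 115.8  25.6] 0.3 top@43 [572.5 114.8] sc@43 [565.4 126.9]
stopcornNear [476.  133.4   4.1] 3.9 top@43 [473.7 131.4] sc@43 [456.  155.3]
wallcornFar [ 539.8 -100.9   39. ] 1.7 top@43 [539.9 -99.8] sc@43 [536.7 -97.2]
wallcornNear [441.6 -88.   30. ] 1.3 top@43 [441.3 -85.5] sc@43 [435.4 -75.9]
batt [613.1  59.9  45.4] 2.7 top@43 [614.9  60.6] sc@43 [613.5  57.7]
green [606.6  26.3  44.8] 1.6 top@43 [607.8  26.6] sc@43 [607.1  24.7]
yel [601.  -19.6  42.7] 2.2 top@43 [601.9 -19.1] sc@43 [599.8 -19.8]
case [600.9 -78.2  67.6] 1.0 top@43 [607.7 -82.2] sc@43 [ 618.3 -103. ]
dish [417.1 101.1  11.4] 2.2 top@43 [416.9 100.4] sc@43 [403.9 120.9]
```

Estimates from the two views: box origin about (508,16), yaw about -0.15 rad, tab about (440,22), rib about (502,-36). Next I move above the box with the gripper shut and take a closer look with the wrist camera.

```bash
python3 -m pendant '[[12,38,0,0,0,0.06],[24,76,0,0,0,0.12],[36,114,0,0,0,0.18],[48,152,0,0,0,0.24],[60,190,0,0,0,0.3],[72,228,0,0,0,0.36],[84,266,0,0,0,0.42],[96,304,0,0,0,0.48]]' -1 40 && python3 -m pendant '[[12,36,-8,0,0,0.06],[24,72,-16,0,0,0.12],[36,108,-24,0,0,0.18],[48,144,-32,0,0,0.24],[60,180,-40,0,0,0.3],[72,216,-48,0,0,0.36],[82,237,-51,0,0,0.42],[82,237,-51,0,0,0.475]]'
python3 - <<'E'
from cell import bot, imaging
import cv2,pickle
o=bot.get_obs();s=imaging.snapshot("wrist");pickle.dump((o,s),open("w1.pkl","wb"));cv2.imwrite("pics/w1.png",s["pixels"])
for k in("t","ee_pos","orientation","force","opening","joints","qd"):print(k,o[k])
E
```

```text
t: 0.82
ee_pos: [387.9, -274.8, 231.0]
orientation: [-3.141, 0.0, -0.623]
force: [1.7, -0.9, 0.5]
opening: -0.1
t: 1.48
ee_pos: [470.0, -36.0, 178.9]
orientation: [-3.14, 0.002, -0.142]
force: [-0.4, -0.9, 0.2]
opening: 0.1
t 1.4833
ee_pos [469.99291344 -36.03782909 178.91927905]
orientation [-3.14012210e+00  2.05710074e-03 -1.42220486e-01]
force [-0.38087925 -0.93896351  0.16076163]
opening 0.12152490692175363
joints [-1.91289351e-01 -2.44556755e-01  2.09109308e+00  1.42073808e-03
  1.29718335e+00 -4.94527072e-02]
qd [-0.05794713 -0.01642544 -0.00308338 -0.04014426  0.02023434 -0.70272265]
```

View pics/w1.png

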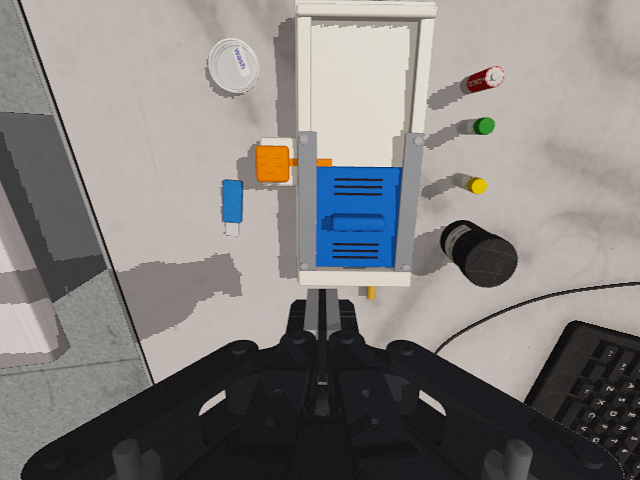

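Wrist view: orange tab about (272,163), blue cover centre about (358,217), rib about (358,222), end stop along row 10. The wrist was still settling, so I'll take a fresh shot and compute from that.

```bash
cat >> h.py <<'E'
from scipy.spatial.transform import Rotation as Ro
def wray(o,s,uv):
    R=Ro.from_euler("xyz",o["orientation"]).as_matrix();H=s["hand_eye"]
    d=np.linalg.inv(s["camera_matrix"])@np.array([uv[0],uv[1],1.])
    return R@H[:3,3]+o["ee_pos"],R@H[:3,:3]@d
def wonz(o,s,uv,z):
    c,d=wray(o,s,uv);return c+d*(z-c[2])/d[2]
def tri2(r1,r2):
    (c1,d1),(c2,d2)=r1,r2
    k=np.linalg.lstsq(np.stack([d1,-d2],1),c2-c1,rcond=None)[0]
    p,q=c1+d1*k[0],c2+d2*k[1];return (p+q)/2,np.linalg.norm(p-q)
def blobs(img,lo,hi,box,amin=12):
    x,y,w,h=box;mk=cv2.inRange(cv2.cvtColor(img,cv2.COLOR_BGR2HSV),lo,hi)
    z=np.zeros_like(mk);z[y:y+h,x:x+w]=mk[y:y+h,x:x+w]
    cs,_=cv2.findContours(z,cv2.RETR_EXTERNAL,cv2.CHAIN_APPROX_NONE)
    return [(cv2.contourArea(c),cv2.minAreaRect(c)) for c in cs if cv2.contourArea(c)>amin]
E
python3 - <<'E'
from cell import bot, imaging
import cv2,pickle
from h import *
o=bot.get_obs();s=imaging.snapshot("wrist");pickle.dump((o,s),open("w2.pkl","wb"))
print(o["t"],o["ee_pos"],o["orientation"],o["qd"].round(3))
im=s["pixels"]
c=cv2.resize(im[0:300,200:500],None,fx=2,fy=2,interpolation=cv2.INTER_CUBIC);cv2.imwrite("pics/w2z.png",c)
for nm,lo,hi in(("or",(5,150,100),(18,255,255)),("bl",(105,120,60),(125,255,255))):
    for a,r in blobs(im,lo,hi,(200,0,300,300)):
        print(nm,a,np.round(r[0],1),np.round(r[1],1),round(r[2],1),[wonz(o,s,r[0],z).round(1).tolist() for z in(38,52)])
    
E
```

```text
1.5333 [469.74764268 -37.54832383 179.34570954] [-3.14131255e+00  1.82552066e-03 -1.41449846e-01] [-0.046 -0.015 -0.002 -0.013  0.005  0.121]
or 84.0 [324. 160.] [ 6. 14.] 90.0 [[480.0, 17.8, 38.0], [480.1, 18.9, 52.0]]
or 1194.5 [276. 161.] [36. 42.] 90.0 [[441.4, 22.5, 38.0], [443.4, 23.3, 52.0]]
bl 7979.0 [358.2 214.5] [ 84.4 100.2] 0.8 [[502.5, -31.0, 38.0], [501.5, -27.5, 52.0]]
```

View pics/w2z.png

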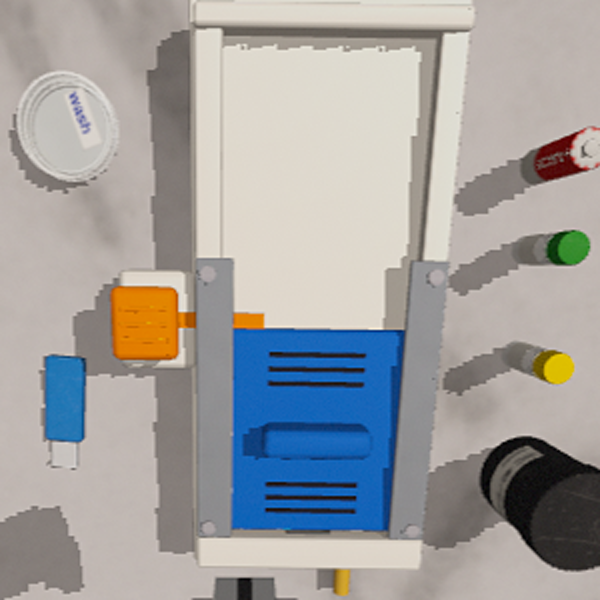

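```bash
python3 - <<'E'
import pickle
from h import *
o,s=pickle.load(open("w2.pkl","rb"));_,d=pickle.load(open("s0.pkl","rb"));T,S=d["top"],d["scene"]
zw=lambda u:((u[0]+.5)/2-.5+200,(u[1]+.5)/2-.5)
w=lambda u,z:wonz(o,s,zw(u),z)
zt=lambda u:((u[0]+.5)/3-.5+265,(u[1]+.5)/3-.5+190)
zs=lambda u:((u[0]+.5)/3-.5+265,(u[1]+.5)/3-.5+160)
B={}
for k,u,b in(("LT",(233,259),(-34.5,20)),("LB",(232,535),(-34.5,-97)),("RT",(411,262),(34.5,20)),("RB",(389,537),(34.5,-97))):
    B[k]=(w(u,43)[:2],b);print(k,B[k][0].round(1))
A=np.array([v[0] for v in B.values()]);b=np.array([v[1] for v in B.values()],float)
M,_=cv2.estimateAffinePartial2D(b,A);print("box fit",M.round(4),"scale",np.hypot(M[0,0],M[1,0]),"yaw",np.arctan2(M[1,0],M[0,0]))
print("tab52",w((145,322),52).round(1),"rib56",w((318,441),56).round(1))
for nm,uw,us,ut in(("tab",(145,322),(347,294),(276,399)),("rib",(318,441),(318,188),(395,272))):
    print(nm,"w-scene",[np.round(x,1) for x in tri2(wray(o,s,zw(uw)),ray(S,zs(us)))],"w-top",[np.round(x,1) for x in tri2(wray(o,s,zw(uw)),ray(T,zt(ut)))])
R=M/1; 
for p in((-69,-5),(0,-52),(0,-44),(0,54)):
    y=np.arctan2(M[1,0],M[0,0]);c=A.mean(0);Rm=np.array([[np.cos(y),-np.sin(y)],[np.sin(y),np.cos(y)]])
    print(p,(c+Rm@(np.array(p)-b.mean(0))).round(1))
E
```

```text
LT [477.3  42.1]
LB [460.2 -71.6]
RT [545.5  31.3]
RB [528.2 -82.2]
box fit [[ 9.749000e-01  1.494000e-01  5.085373e+02]
 [-1.494000e-01  9.749000e-01  1.741810e+01]] scale 0.986316294045888 yaw -0.15209954476389595
tab52 [440.6  23.9  52. ] rib56 [501.1 -31.3  56. ]
tab w-scene [array([439.1,  23.1,  47.5]), np.float64(1.9)] w-top [array([440.2,  23. ,  49.7]), np.float64(1.7)]
rib w-scene [array([501.1, -34.7,  45.6]), np.float64(1.9)] w-top [array([502.7, -35.4,  41.5]), np.float64(1.3)]
(-69, -5) [439.7  23.5]
(0, -52) [500.7 -33.5]
(0, -44) [502.  -25.6]
(0, 54) [516.8  71.3]
```

```bash
python3 -m pendant '[[-8,16,-15,0,0,0],[-16,32,-35,0,0,0],[-24,50,-60,0,0,0],[-30,63,-85,0,0,0],[-30,63,-105,0,0,0],[-30,63,-115,0,0,0],[-30,63,-120,0,0,0],[-30,63,-120,0,0,0]]'
python3 - <<'E'
from cell import bot, imaging
import cv2
o=bot.get_obs();s=imaging.snapshot("wrist");cv2.imwrite("pics/w3.png",s["pixels"])
print(o["ee_pos"],o["orientation"],o["force"]);t=imaging.snapshot("scene")["pixels"];cv2.imwrite("pics/s3.png",cv2.resize(t[160:330,265:465],None,fx=3,fy=3))
E
```

```text
t: 2.25
ee_pos: [439.6, 22.6, 59.8]
orientation: [3.141, 0.001, -0.152]
force: [0.7, -0.3, 0.8]
opening: 0.4
[439.60325778  22.64002832  59.77001683] [ 3.14141465e+00  1.38801328e-03 -1.51824572e-01] [ 0.69369495 -0.25428223  0.75297646]
```

View pics/w3.png

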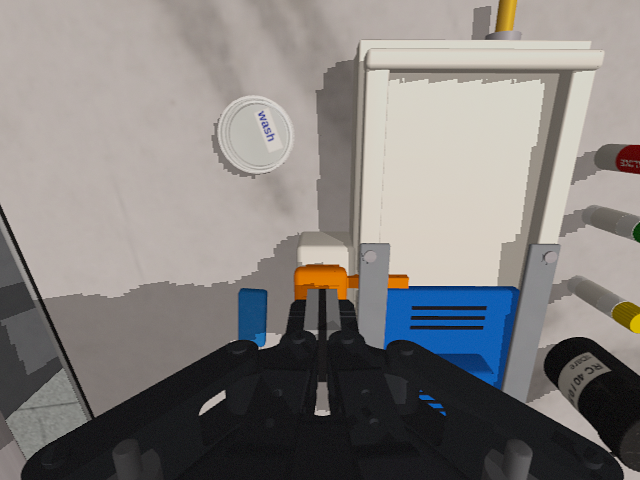

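View pics/s3.png

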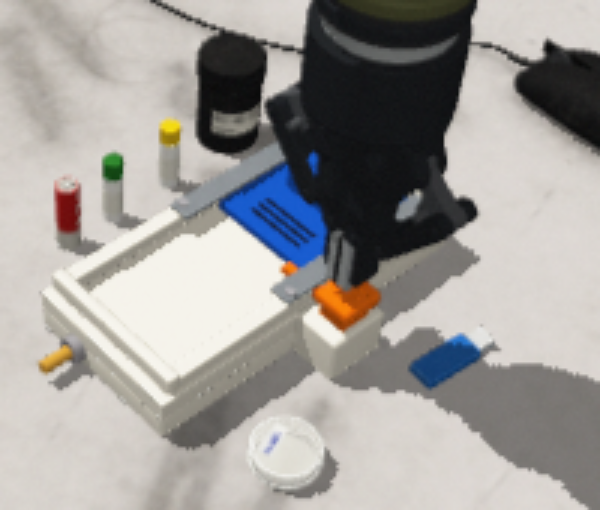

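Tips sit above the tab: wrist view shows them at (322,290), with the tab spanning columns 295–347. The scene view agrees. Pressing now.

```bash
python3 -m pendant '[[0,0,-3,0,0,0],[0,0,-6,0,0,0],[0,0,-9,0,0,0],[0,0,-11,0,0,0],[0,0,-13,0,0,0],[0,0,-14,0,0,0],[0,0,-15,0,0,0],[0,0,-15,0,0,0]]'
python3 - <<'E'
from cell import bot, imaging
import cv2
o=bot.get_obs();s=imaging.snapshot("wrist");cv2.imwrite("pics/w4.png",s["pixels"])
print(o["ee_pos"],o["orientation"],o["force"])
E
```

```text
t: 3.02
ee_pos: [440.4, 23.1, 45.5]
orientation: [3.142, -0.001, -0.15]
force: [1.0, -1.3, 2.1]
opening: -0.0
[440.39486469  23.14646616  45.51504364] [ 3.14153444e+00 -1.13013138e-03 -1.49972486e-01] [ 0.99809356 -1.26449759  2.11111015]
```

View pics/w4.png

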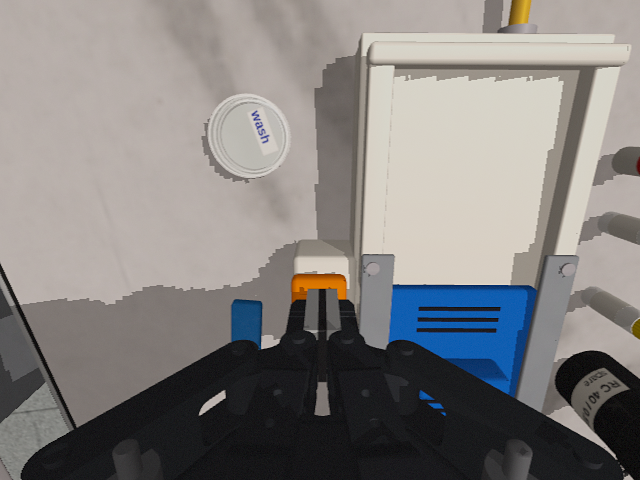

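The orange catch is now hidden under the cover edge (row 285), so the cover has sprung forward. Force is only 2 N, so the tab isn't against its stop yet. I'll press a little further.

```bash
python3 -m pendant '[[0,0,-0.5,0,0,0],[0,0,-1,0,0,0],[0,0,-1.5,0,0,0],[0,0,-2,0,0,0],[0,0,-2.5,0,0,0],[0,0,-2.5,0,0,0],[0,0,-2.5,0,0,0],[0,0,-2.5,0,0,0]]'
python3 - <<'E'
from cell import bot
o=bot.get_obs();print(o["ee_pos"],o["force"])
E
```

```text
t: 3.73
ee_pos: [440.3, 23.3, 44.6]
orientation: [3.141, 0.001, -0.15]
force: [-4.6, -1.5, 15.4]
opening: 0.3
[440.26507669  23.26839949  44.56716412] [-4.58472929 -1.510828   15.35553196]
```

The stop is reached: 15 N with z held at 44.6. Letting go and moving to behind the rib, high enough to look.

```bash
python3 -m pendant '[[0,0,8,0,0,0],[0,0,22,0,0,0],[4,-6,40,0,0,0],[18,-24,50,0,0,0],[32,-42,52,0,0,0],[46,-60,52,0,0,0],[58,-74,52,0,0,0],[58,-74,52,0,0,0]]'
python3 - <<'E'
from cell import bot, imaging
import cv2,pickle
o=bot.get_obs();s=imaging.snapshot("wrist");cv2.imwrite("pics/w5.png",s["pixels"]);pickle.dump((o,s),open("w5.pkl","wb"))
print(o["ee_pos"],o["orientation"],o["force"]);a=imaging.snapshot("scene");t=a["pixels"];cv2.imwrite("pics/s5.png",cv2.resize(t[160:330,265:465],None,fx=3,fy=3))
E
```

```text
t: 4.4
ee_pos: [498.9, -52.4, 94.7]
orientation: [3.142, 0.0, -0.152]
force: [0.1, 0.4, 0.2]
opening: 0.1
[498.88870823 -52.39942927  94.65988761] [ 3.14153301e+00  3.33957999e-04 -1.52221881e-01] [0.07185304 0.35087131 0.20349159]
```

View pics/w5.png

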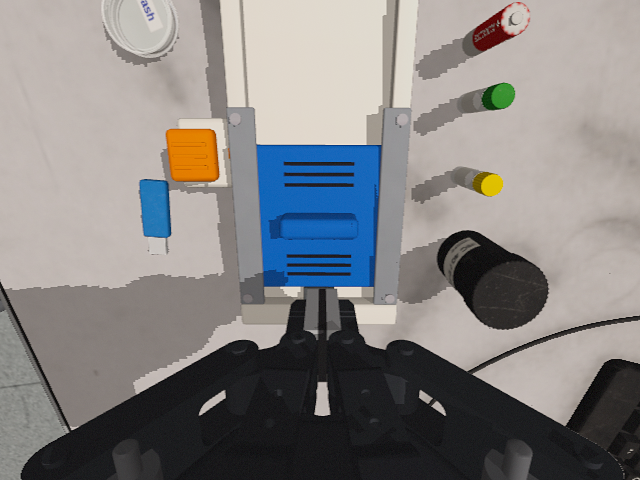

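View pics/s5.png

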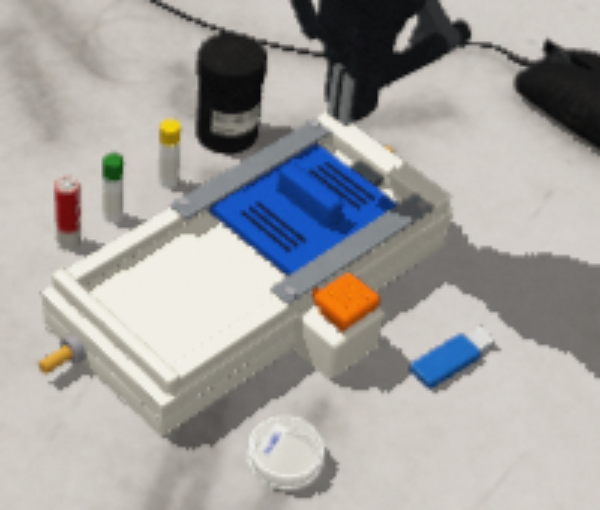

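The cover is loose: rib at (319,226) in the wrist view, rear gap visible at rows 287–297. The tab is released. Measuring the rib's rear face.

```bash
python3 - <<'E'
import pickle
from h import *
o,s=pickle.load(open("w5.pkl","rb"))
c,sn=np.cos(-.152),np.sin(-.152);R=np.array([[c,-sn],[sn,c]])
tb=lambda p:(R.T@(np.asarray(p)[:2]-[508.5,17.5])).round(1)
for n,u,z in(("ribtop ctr",(319,225),56),("rib -y edge",(319,237),54),("rib +y edge",(319,213),54),("cover +y",(319,145),38),("cover -y",(310,286),38)):
    p=wonz(o,s,u,z);print(n,p.round(1),tb(p))
print("tcp",tb(o["ee_pos"]))
E
```

```text
ribtop ctr [502.6 -23.3  56. ] [  0.4 -41.3]
rib -y edge [501.5 -30.7  54. ] [  0.4 -48.7]
rib +y edge [503.6 -17.2  54. ] [  0.4 -35. ]
cover +y [508.9  17.7  38. ] [0.3 0.3]
cover -y [489.9 -66.9  38. ] [ -5.6 -86.2]
tcp [  1.1 -70.5]
```

```bash
python3 -m pendant '[[0,0,-10,0,0,0],[0,0,-20,0,0,0],[0,0,-30,0,0,0],[0,0,-40,0,0,0],[0,0,-46,0,0,0],[0,0,-49,0,0,0],[0,0,-49,0,0,0],[0,0,-49,0,0,0]]' && python3 -m pendant '[[0.6,4,0,0,0,0],[1.2,8,0,0,0,0],[1.8,12,0,0,0,0],[2.4,16,0,0,0,0],[3.1,20,0,0,0,0],[3.8,25,0,0,0,0],[4.6,30,0,0,0,0],[4.6,30,0,0,0,0]]'
python3 - <<'E'
from cell import bot, imaging
import cv2
o=bot.get_obs();s=imaging.snapshot("wrist");cv2.imwrite("pics/w6.png",s["pixels"])
print(o["ee_pos"],o["force"]);a=imaging.snapshot("scene");t=a["pixels"];cv2.imwrite("pics/s6.png",cv2.resize(t[160:330,265:465],None,fx=3,fy=3))
E
```

```text
t: 5.17
ee_pos: [497.9, -50.7, 45.7]
orientation: [-3.142, 0.0, -0.15]
force: [-1.3, -0.7, 0.3]
opening: 0.0
t: 5.83
ee_pos: [502.5, -19.7, 45.8]
orientation: [-3.141, 0.0, -0.149]
force: [0.7, -0.2, 0.1]
opening: -0.3
[502.51408424 -19.68694731  45.78061152] [ 0.6664761  -0.19679063  0.14206969]
```

View pics/w6.png

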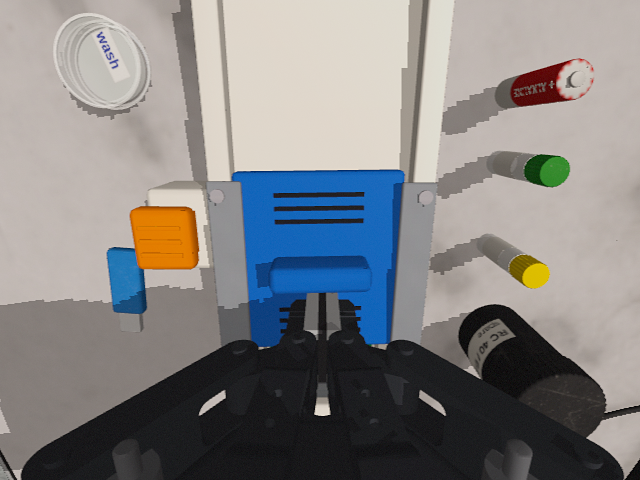

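View pics/s6.png

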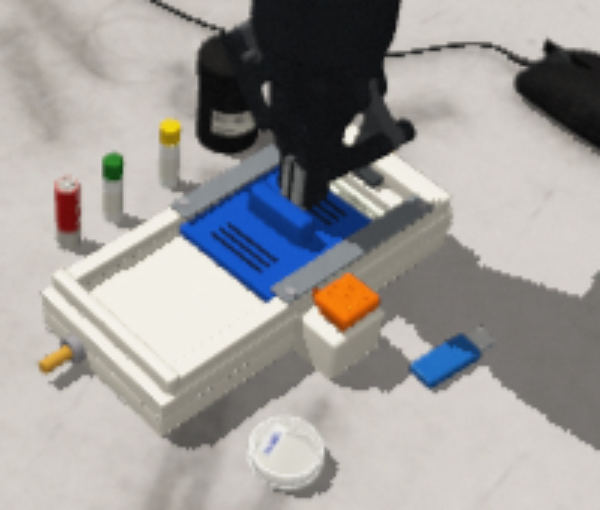

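The cover is sliding straight, with its leading edge at row 172 past the lip ends and the rib against the fingertips. Continuing.

```bash
python3 -m pendant '[[0.9,6,0,0,0,0],[2.1,14,0,0,0,0],[3.4,22,0,0,0,0],[4.6,30,0,0,0,0],[5.8,38,0,0,0,0],[7.1,46,0,0,0,0],[8.3,54,0,0,0,0],[9.2,60,0,0,0,0]]' && python3 -m pendant '[[0.3,2,0,0,0,0],[0.6,4,0,0,0,0],[0.9,6,0,0,0,0],[1.2,8,0,0,0,0],[1.5,10,0,0,0,0],[1.8,12,0,0,0,0],[1.8,12,0,0,0,0],[1.8,12,0,0,0,0]]'
python3 - <<'E'
from cell import bot, imaging
import cv2
o=bot.get_obs();s=imaging.snapshot("wrist");cv2.imwrite("pics/w7.png",s["pixels"])
print(o["ee_pos"],o["force"]);a=imaging.snapshot("scene");t=a["pixels"];cv2.imwrite("pics/s7.png",cv2.resize(t[160:330,265:465],None,fx=3,fy=3))
E
```

```text
t: 6.6
ee_pos: [511.5, 40.3, 45.6]
orientation: [3.141, 0.001, -0.149]
force: [-0.6, -3.2, -0.4]
opening: 0.0
t: 7.27
ee_pos: [513.7, 51.4, 46.0]
orientation: [-3.141, -0.0, -0.15]
force: [1.0, -0.2, -0.3]
opening: 0.2
[513.6614589   51.4356329   45.96704763] [ 0.979755   -0.20975828 -0.29536697]
```

View pics/w7.png

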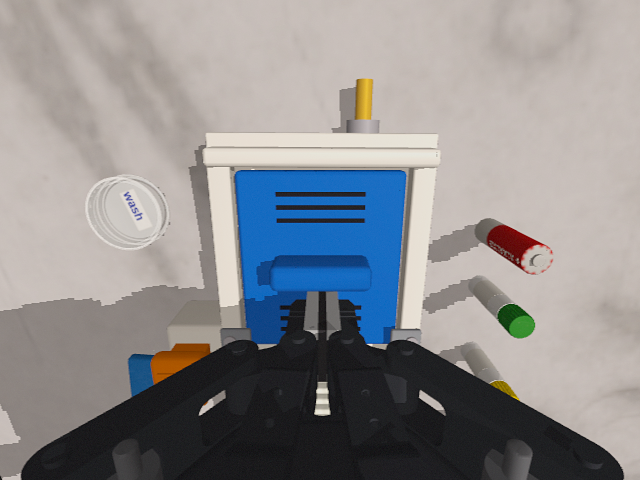

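View pics/s7.png

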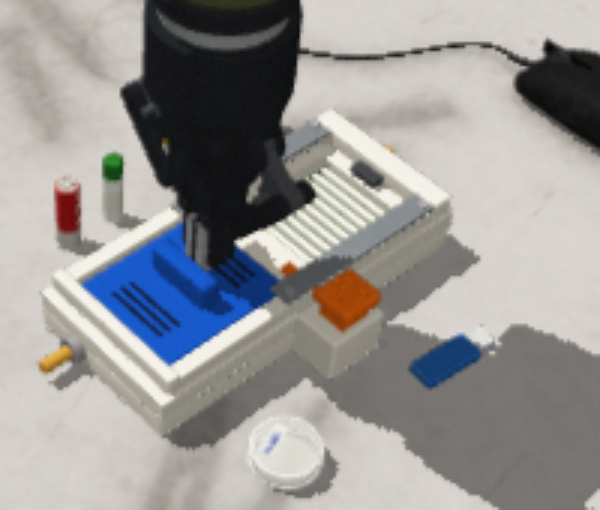

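The leading edge is at row 170 and the stop edge at row 167, so it's nearly there. Easing forward until the stop is felt.

```bash
python3 -m pendant '[[0.1,0.7,0,0,0,0],[0.2,1.4,0,0,0,0],[0.3,2.1,0,0,0,0],[0.4,2.8,0,0,0,0],[0.5,3.5,0,0,0,0],[0.6,4,0,0,0,0],[0.6,4,0,0,0,0],[0.6,4,0,0,0,0]]'; python3 - <<'E'
from cell import bot
o=bot.get_obs();print(o["ee_pos"],o["force"])
E
```

```text
t: 8.03
ee_pos: [513.7, 53.7, 45.9]
orientation: [3.138, 0.001, -0.149]
force: [-2.6, -7.3, 2.7]
opening: 0.0
[513.71512157  53.7378315   45.91117778] [-2.64873683 -7.2609537   2.69740359]
```

```bash
python3 -m pendant '[[0.1,0.5,0,0,0,0],[0.2,1,0,0,0,0],[0.2,1.5,0,0,0,0],[0.3,2,0,0,0,0],[0.3,2,0,0,0,0],[0.3,2,0,0,0,0],[0.3,2,0,0,0,0],[0.3,2,0,0,0,0]]'; python3 - <<'E'
from cell import bot,imaging
import cv2
o=bot.get_obs();print(o["ee_pos"],o["force"])
s=imaging.snapshot("wrist");cv2.imwrite("pics/w8.png",cv2.resize(s["pixels"][120:360,180:460],None,fx=2.5,fy=2.5))
E
```

```text
t: 8.7
ee_pos: [513.7, 53.8, 46.0]
orientation: [3.134, 0.001, -0.149]
force: [-4.6, -15.6, 3.5]
opening: 0.1
[513.74427762  53.84056359  45.99498098] [ -4.58086743 -15.60779239   3.51819945]
```

View pics/w8.png

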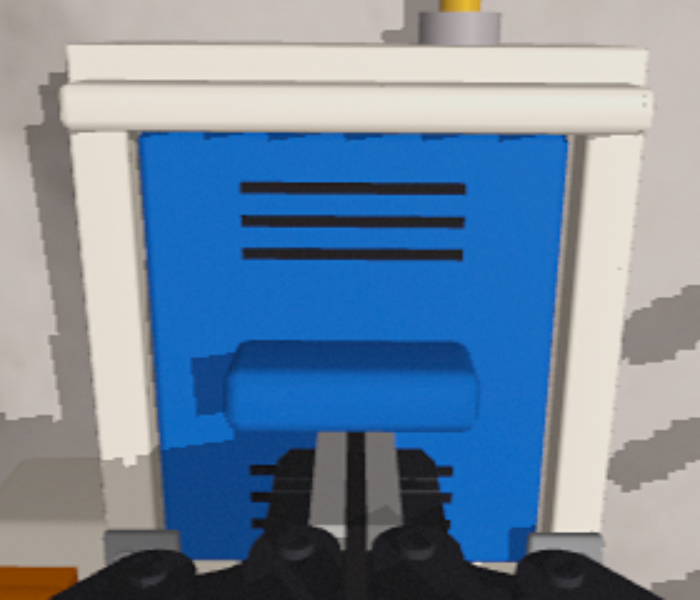

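The cover touches the stop: force rose to 16 N with no motion, and no gap shows at the leading edge. Now I back off along -y so as not to drag the cover, then rise and check.

```bash
python3 -m pendant '[[-0.4,-2.5,0,0,0,0],[-1,-6,0,0,0,0],[-1.8,-12,0,0,0,0],[-2.3,-15,6,0,0,0],[-2.3,-15,25,0,0,0],[-2.3,-15,50,0,0,0],[-2.3,-15,80,0,0,0],[-2.3,-15,110,0,0,0]]' && python3 -m pendant '[[-5,-30,10,0,0,0],[-10,-65,20,0,0,0],[-15,-100,30,0,0,0],[-20,-135,30,0,0,0],[-20,-150,30,0,0,0],[-20,-150,30,0,0,0],[-20,-150,30,0,0,0],[-20,-150,30,0,0,0]]'
python3 - <<'E'
from cell import bot, imaging
import cv2
o=bot.get_obs();s=imaging.snapshot("wrist");cv2.imwrite("pics/w9.png",s["pixels"])
print(o["t"],o["ee_pos"],o["force"])
for n,(x,y,w,h) in(("top",(265,190,200,190)),("scene",(265,160,200,170))):
    a=imaging.snapshot(n);t=a["pixels"];cv2.imwrite(f"pics/{n}9.png",cv2.resize(t[y:y+h,x:x+w],None,fx=3,fy=3))
E
```

```text
t: 9.42
ee_pos: [511.5, 42.3, 156.8]
orientation: [-3.141, 0.001, -0.15]
force: [-0.6, -0.1, 0.1]
opening: 0.2
t: 10.08
ee_pos: [492.0, -107.1, 185.8]
orientation: [-3.141, 0.0, -0.15]
force: [0.3, 0.1, -0.3]
opening: -0.6
10.0833 [ 492.03306435 -107.11001672  185.79610498] [ 0.25513346  0.11565109 -0.30109828]
```

View pics/w9.png

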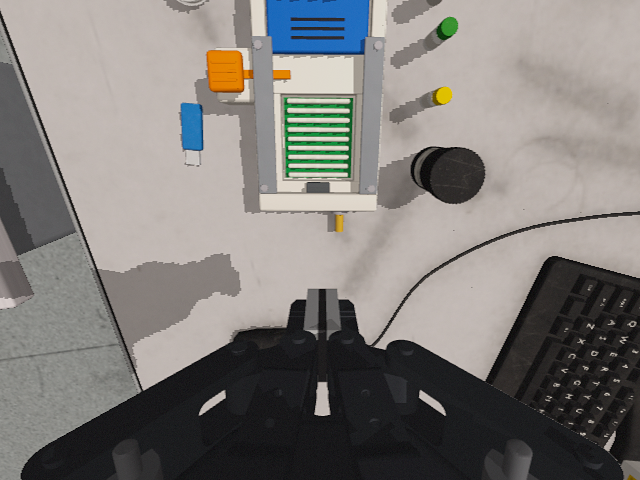

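View pics/scene9.png

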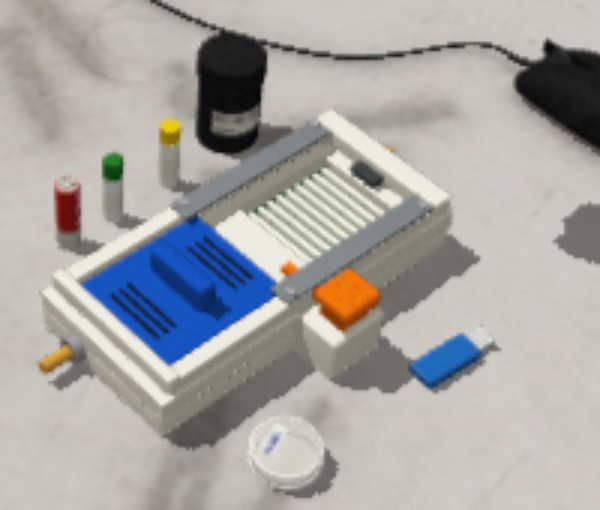

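View pics/top9.png

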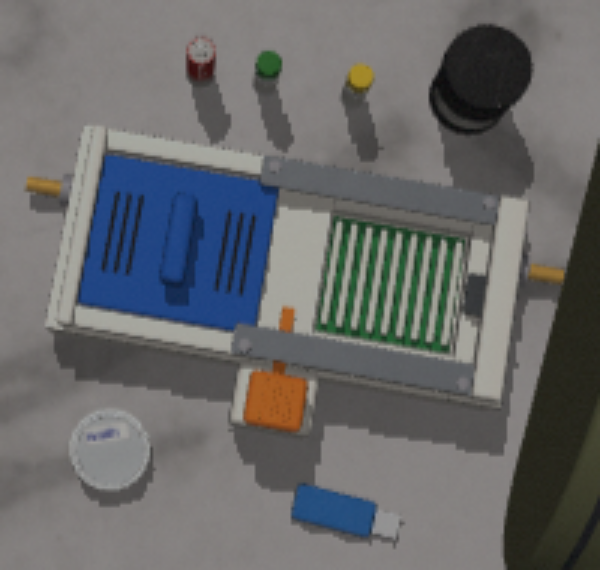

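Cover sits against the stop (top view leading edge about x=80–105 at the stop). The catch has sprung up behind it at (288,318), the tab is up and all bystanders are where they were. Handing in.

```bash
python3 -c "
from cell import order
print(order.finish_job())"
```

```text
the job is handed in; nothing more can be done
None
```

I opened the filter box and handed the job in at about 10 s, well under the 42 s limit.

- **Tab:** I pressed it straight down with the shut fingers until it met its stop, at 15 N. The cover sprung loose, and I let the tab go before pushing.
- **Cover:** I pushed it by the rib's -y face along its guides to the end stop. There the force rose to about 16 N with no further motion. I then backed off and lifted the arm clear.

**Last checks:**
- The top, scene and wrist pictures after retreating show the tab back up, with its catch raised behind the cover.
- The top and scene pictures show the cover flush against the end stop.
- The vials, battery, case, dish and USB stick look unmoved by eye in the top and scene views.
- The wrist force at the end was about zero.

**Disagreements:** heights measured from two views came out low against the text. The tab top measured 46–50 mm against 52 mm, and the rib top 42–46 mm against 56 mm. I used the text's heights, and contact with the tab's stop at about 45 mm agreed with them. No check failed.

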